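# Rake paver fragments into an even layer in the counting tray

### The arm

A 7-joint arm with a two-finger parallel gripper is mounted at the origin on the work surface. World frame = base frame: x ahead of the robot, y to its left, z up, the work surface at z = 0. Lengths are in mm, angles in rad, forces in N, time in s.
With the tool pointing down it reaches from about 400 to 875 mm from the base axis. Payload 4.4 kg.
Tool frame: the origin (TCP) lies at the very end of the fingers, on their centre line; the grasp point (between the pads) lies ctrl.grip_depth behind it (ctrl.grip_depth is the distance from the TCP to the grasp point, in mm); z points along the fingers, y is the direction in which the jaws open and shut (so a half turn about z gives the same grasp; the last joint's range is limited). The gripper opens to 85 mm and grips with 20 to 120 N. Pads are 22 mm wide; open, the fingers measure 114 mm over their backs; the gripper's body (76 mm by 85 mm) begins 54 mm behind the grasp point. The pads swing forward as they close: fully open they stand 13 mm farther back than shut.
Start: joints at [-1.355, 0.628, 0.038, 1.517, -0.027, 0.996, -0.02], TCP at [180.731, 624.383, 231.313] pointing down, gripper open.
Joint ranges: [-3.06, 3.06], [-0.37, 2.12], [-1.25, 1.32], [0.18, 2.47], [-1.1, 4.24], [0.23, 1.98], [-2.94, 2.94]. Speed limits (rad/s): [2.57, 2.57, 3.14, 3.14, 3.14, 3.14, 3.14].

### API

Orientations are given as [roll, pitch, yaw] about the fixed x, y, z axes, in that order (R = Rz(yaw) Ry(pitch) Rx(roll)).
In Python, from cell import ctrl gives the robot as it stands.
- The arm moves only by the tool servo_tool, never from a script. Its argument "commands" is one flat list of numbers, 5 for each row, row after row: the shift along the tool's x, y, z in units of 25 mm (1.0 is 25 mm), then the turn about the tool's z in units of 6 degrees (1.0 is 6 degrees), then the closure, from 0 (fully open) to 1 (shut). In form: [tx, ty, tz, twist, gripper, tx, ty, tz, twist, gripper, ...]. A call has 1 to 10 rows; each row is the pose to reach, as a shift and turn from the pose commanded when the call began, along the tool's axes at that moment; what a row does not reach only later rows make up. A row lasts 1/12 s, in which the tool goes at most 41.7 mm and 7.16 degrees, less where a joint would pass 70% of its speed; a pose out of reach is approached as far as the arm can. A call with a gripper value outside its range is refused whole. The fingers move at their own pace and stop on an object; the grip force is fixed at half the most. Time passes only in rows, so rows that repeat a pose let the fingers close. It gives the time, the measured TCP pose, the force and the opening at its end, in the units of the state.
- ctrl.read_state(): the state, without advancing time (a new reading comes with each control period).
- ctrl.get_image(name): name is "side" or "top" or "wrist"; returns a dict with "img" (400x640x3 uint8, blue, green, red), "K" (3x3 intrinsics, pixels), "T" (4x4, takes a point from camera to world coordinates). Camera axes: x right, y down, z forward; pixel columns grow to the right and rows downward; lengths in mm; the calibration is good to about 2 mm. A picture is of the moment at which its call begins. There is no depth.
- ctrl.finish_job(): hands the job in, once; it reports no verdict.
The state is a dict: "clock": time; "qpos": joint angles; "qd": joint speeds; "tau": joint torques, N m; "eef_pos": TCP position; "tool_rot": TCP orientation; "force": force on the tool from outside, world axes, zero at the start; "torque": the same for the moment, N m; "width": finger opening in mm.
Only numpy, scipy, OpenCV 4.12 (cv2) and the standard library are available. Lean on these libraries where they do the work, as an engineer would, in place of code of your own. Each camera call takes 0.05 s, during which the arm holds its last target.

### The job

The paver fragments for the gamma counter are heaped two deep at one end of the aluminium tray. Take the rake and rake them out into a single layer over the whole tray: all six on the tray floor, none on top of another, none of the three bays marked by the blue lines empty, and no more than three left in either end bay. Touch the chunks only with the rake, not with the gripper, leave the jars and can where they are, and finally stand the rake upright on its blue mat again.

Things in the scene. Friction and masses are not known exactly. Their poses are not given: they have to be found in the camera images.
- tray: Open aluminium tray, fixed, 192 (x) x 312 (y) mm outside, 180 x 300 inside; side walls (at +-x) 52 high, end walls (at +-y) 34 high over all; floor 6 thick. Origin: centre of its underside; inner floor at z = 6. Blue floor lines at y = -50 and +50 divide it into three 100 mm bays along y. The heap starts in one end bay (yellow panel; the other end's is grey); which end varies.
- chunk1: Chunk 1 of six brick-coloured paver fragments, a roughly rectangular chunk 42 x 62 x 36 mm (its own x, y, z; bulges widen x to at most 48), about 100 g (varies). Origin at its centre. At the start in the bottom layer of the heap, at one end of the tray, its 62 mm length along the tray's y.
- chunk2: Chunk 2 of six brick-coloured paver fragments, a roughly rectangular chunk 42 x 62 x 36 mm (its own x, y, z; bulges widen x to at most 48), about 100 g (varies). Origin at its centre. At the start in the bottom layer of the heap, at one end of the tray, its 62 mm length along the tray's y.
- chunk3: Chunk 3 of six brick-coloured paver fragments, a roughly rectangular chunk 42 x 62 x 36 mm (its own x, y, z; bulges widen x to at most 48), about 100 g (varies). Origin at its centre. At the start in the bottom layer of the heap, at one end of the tray, its 62 mm length along the tray's y.
- chunk4: Chunk 4 of six brick-coloured paver fragments, a roughly rectangular chunk 42 x 62 x 36 mm (its own x, y, z; bulges widen x to at most 48), about 100 g (varies). Origin at its centre. At the start in the top layer of the heap, at one end of the tray, its 62 mm length along the tray's y.
- chunk5: Chunk 5 of six brick-coloured paver fragments, a roughly rectangular chunk 42 x 62 x 36 mm (its own x, y, z; bulges widen x to at most 48), about 100 g (varies). Origin at its centre. At the start in the top layer of the heap, at one end of the tray, its 62 mm length along the tray's y.
- chunk6: Chunk 6 of six brick-coloured paver fragments, a roughly rectangular chunk 42 x 62 x 36 mm (its own x, y, z; bulges widen x to at most 48), about 100 g (varies). Origin at its centre. At the start in the top layer of the heap, at one end of the tray, its 62 mm length along the tray's y.
- rake: Hand rake, loose, standing on its tines, 250 g. Origin: centre of the foot at the tine tips; z up the handle. Steel tines 46 mm long in two staggered rows at y = +8 and -8, the end ones 24 mm deep, under a red beam 110 (x) x 26 (y) mm at z = 44 to 60. Wooden handle 24 x 24 mm, faces square to x and y, from z = 60 to 132. Rakes along its y, either way, 110 mm wide; chunks do not pass the tines.
- mat: Blue flat mat, fixed, 180 (x) x 140 (y) x 4 mm. Origin at the centre of its underside; its top is at z = 4 mm. The rake stands on it at the start.
- beaker: closed sample jar with a white label, diameter 100, height 110, blue lid; a bystander. Origin at the centre of its underside.
- can: round sample can with a white label, diameter 72, height 80; a bystander. Origin at the centre of its underside.
- jar: small sample jar, diameter 60, height 90, white lid; a bystander. Origin at the centre of its underside.
There are look-alikes about, which are no part of the job. Of the things that look like the mat, the larger one is meant. Leave any black look-alike of the chunk6 alone.

How it is judged (in metres and radians):
On the way, in this order (a step that is already met when the one before it is completed fails the run):
1. the rake is lifted off its mat (z of rake in the frame of mat above 0.04 m), for 0.2 s.
2. the chunks lie in a single layer in the tray, no bay empty, at most three in either end bay (x of chunk1 in the frame of tray between -0.095 and 0.095 m and x of chunk2 in the frame of tray between -0.095 and 0.095 m and x of chunk3 in the frame of tray between -0.095 and 0.095 m and x of chunk4 in the frame of tray between -0.095 and 0.095 m and x of chunk5 in the frame of tray between -0.095 and 0.095 m and x of chunk6 in the frame of tray between -0.095 and 0.095 m and y of chunk1 in the frame of tray between -0.155 and 0.155 m and y of chunk2 in the frame of tray between -0.155 and 0.155 m and y of chunk3 in the frame of tray between -0.155 and 0.155 m and y of chunk4 in the frame of tray between -0.155 and 0.155 m and y of chunk5 in the frame of tray between -0.155 and 0.155 m and y of chunk6 in the frame of tray between -0.155 and 0.155 m and z of each of chunk1, chunk2, chunk3, chunk4, chunk5, chunk6 in the frame of tray below 0.04 m and y of any of chunk1, chunk2, chunk3, chunk4, chunk5, chunk6 in the frame of tray below -0.045 m and (y of chunk1 in the frame of tray between -0.055 and 0.055 m or y of chunk2 in the frame of tray between -0.055 and 0.055 m or y of chunk3 in the frame of tray between -0.055 and 0.055 m or y of chunk4 in the frame of tray between -0.055 and 0.055 m or y of chunk5 in the frame of tray between -0.055 and 0.055 m or y of chunk6 in the frame of tray between -0.055 and 0.055 m) and y of any of chunk1, chunk2, chunk3, chunk4, chunk5, chunk6 in the frame of tray above 0.045 m and y of any of chunk1, chunk2, chunk3, chunk4 in the frame of tray above -0.055 m and y of any of chunk1, chunk2, chunk3, chunk4 in the frame of tray below 0.055 m and y of any of chunk1, chunk2, chunk3, chunk5 in the frame of tray above -0.055 m and y of any of chunk1, chunk2, chunk3, chunk5 in the frame of tray below 0.055 m and y of any of chunk1, chunk2, chunk3, chunk6 in the frame of tray above -0.055 m and y of any of chunk1, chunk2, chunk3, chunk6 in the frame of tray below 0.055 m and y of any of chunk1, chunk2, chunk4, chunk5 in the frame of tray above -0.055 m and y of any of chunk1, chunk2, chunk4, chunk5 in the frame of tray below 0.055 m and y of any of chunk1, chunk2, chunk4, chunk6 in the frame of tray above -0.055 m and y of any of chunk1, chunk2, chunk4, chunk6 in the frame of tray below 0.055 m and y of any of chunk1, chunk2, chunk5, chunk6 in the frame of tray above -0.055 m and y of any of chunk1, chunk2, chunk5, chunk6 in the frame of tray below 0.055 m and y of any of chunk1, chunk3, chunk4, chunk5 in the frame of tray above -0.055 m and y of any of chunk1, chunk3, chunk4, chunk5 in the frame of tray below 0.055 m and y of any of chunk1, chunk3, chunk4, chunk6 in the frame of tray above -0.055 m and y of any of chunk1, chunk3, chunk4, chunk6 in the frame of tray below 0.055 m and y of any of chunk1, chunk3, chunk5, chunk6 in the frame of tray above -0.055 m and y of any of chunk1, chunk3, chunk5, chunk6 in the frame of tray below 0.055 m and y of any of chunk1, chunk4, chunk5, chunk6 in the frame of tray above -0.055 m and y of any of chunk1, chunk4, chunk5, chunk6 in the frame of tray below 0.055 m and y of any of chunk2, chunk3, chunk4, chunk5 in the frame of tray above -0.055 m and y of any of chunk2, chunk3, chunk4, chunk5 in the frame of tray below 0.055 m and y of any of chunk2, chunk3, chunk4, chunk6 in the frame of tray above -0.055 m and y of any of chunk2, chunk3, chunk4, chunk6 in the frame of tray below 0.055 m and y of any of chunk2, chunk3, chunk5, chunk6 in the frame of tray above -0.055 m and y of any of chunk2, chunk3, chunk5, chunk6 in the frame of tray below 0.055 m and y of any of chunk2, chunk4, chunk5, chunk6 in the frame of tray above -0.055 m and y of any of chunk2, chunk4, chunk5, chunk6 in the frame of tray below 0.055 m and y of any of chunk3, chunk4, chunk5, chunk6 in the frame of tray above -0.055 m and y of any of chunk3, chunk4, chunk5, chunk6 in the frame of tray below 0.055 m), for 0.2 s.
At the end, for the whole second after the job is handed in: All six chunks in the tray, each centre under 34 mm above its floor; no bay empty, at most three in an end bay (by centres; within 5 mm of a line counts for either bay); the rake stands released and upright (0.15 rad), its foot's centre over the mat; all at rest (all of step 2 and x of rake in the frame of mat between -0.09 and 0.09 m and y of rake in the frame of mat between -0.07 and 0.07 m and z of rake in the frame of mat between -0.01 and 0.012 m and angle between rake's own z axis and vertical below 0.15 rad and linear speed of each of chunk1, chunk2, chunk3, chunk4, chunk5, chunk6, rake below 0.02 m/s); the robot touches nothing.
It fails at once if a chunk is touched by the gripper or arm (over 0.5 N) (contact force between any of the fingers, the arm and chunk1 above 0.5 N or contact force between any of the fingers, the arm and chunk2 above 0.5 N or contact force between any of the fingers, the arm and chunk3 above 0.5 N or contact force between any of the fingers, the arm and chunk4 above 0.5 N or contact force between any of the fingers, the arm and chunk5 above 0.5 N or contact force between any of the fingers, the arm and chunk6 above 0.5 N).
It fails at once if the beaker, can or jar is moved more than 20 mm (distance of any of beaker, can, jar from where it was at the start of the episode above 0.02 m).
It also fails if it takes over 51 s, if anything falls off the work surface, if the arm or the gripper's body presses on something with over 40 N, if the wrist force passes 120 N, or if a joint passes its speed limit or range.

## Working session

There is one attempt and no reset: what is moved stays moved. The work goes in short steps, Python scripts to look and compute and a tool call to move; the robot and the scene stay as the last step left them, time stands still between calls to the robot, and variables do not carry over. Pictures are saved under pics/ and viewed, and the job is handed in when it is done.

Besides the shell and the picture viewer there is one more tool, called after "Call:" as a command line: name --argument value ..., lists and objects as JSON in quotes. servo_tool: Moves the arm, as the interface text tells. Its arguments: {"type":"object","properties":{"commands":{"type":"array","items":{"type":"number"}}},"required":["commands"]}

```bash
mkdir -p pics; ls
cat > h.py <<'E'
import numpy as np, cv2
from cell import ctrl
def snap(n,f):
    d=ctrl.get_image(n); cv2.imwrite('pics/'+f,d['img']); np.savez('pics/'+f+'.npz',K=d['K'],T=d['T']); return d
def px2w(f,u,v,z):
    c=np.load('pics/'+f+'.npz');K,T=c['K'],c['T']
    r=T[:3,:3]@np.linalg.solve(K,[u,v,1.]);o=T[:3,3]
    return (o+r*(z-o[2])/r[2]).round(1)
def w2px(f,p):
    c=np.load('pics/'+f+'.npz');K,T=c['K'],c['T']
    q=K@(T[:3,:3].T@(np.array(p,float)-T[:3,3]));return (q[:2]/q[2]).round(1)
E
python3 - <<'E'
from h import *
for n in ['side','top','wrist']: snap(n,n+'0.png')
s=ctrl.read_state(); print({k:np.round(v,3) for k,v in s.items()}, ctrl.grip_depth)
E
```

```text
pics
{'clock': np.float64(0.15), 'qpos': array([-1.355,  0.629,  0.038,  1.518, -0.027,  0.996, -0.02 ]), 'qd': array([ 0.001, -0.004, -0.001, -0.003,  0.   ,  0.001,  0.001]), 'tau': array([ 2.0000e-03, -5.6380e+01,  1.2280e+00, -1.9365e+01,  1.1000e-02,
        7.0000e-03,  0.0000e+00]), 'eef_pos': array([180.562, 623.924, 230.601]), 'tool_rot': array([-3.14, -0.  ,  2.86]), 'force': array([ 0.065, -0.626, -0.055]), 'torque': array([ 0.026, -0.034,  0.019]), 'width': np.float64(85.765)} 18.700000000000003
```

View pics/top0.png

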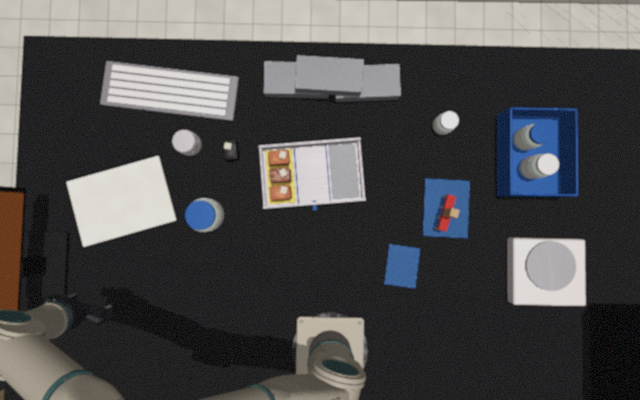

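View pics/side0.png

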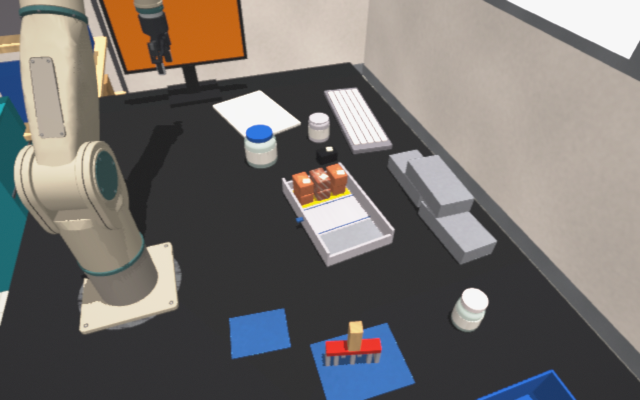

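View pics/wrist0.png

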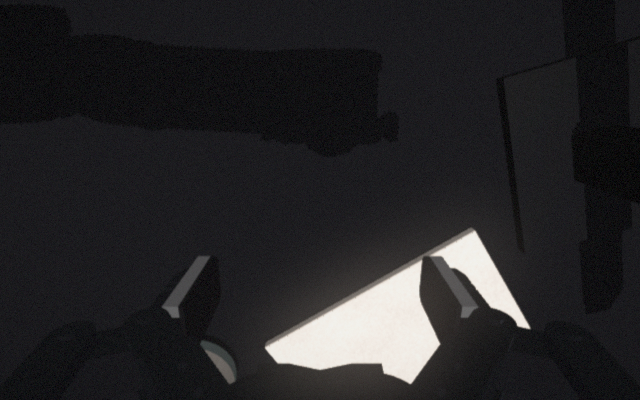

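Run:
```python
from h import *
i=cv2.imread('pics/top0.png')
cv2.imwrite('pics/c1.png',cv2.resize(i[125:220,245:375],None,fx=6,fy=6,interpolation=cv2.INTER_CUBIC))
cv2.imwrite('pics/c2.png',cv2.resize(i[170:245,415:480],None,fx=8,fy=8,interpolation=cv2.INTER_CUBIC))
for p in [(320,360),(447,213)]: print(px2w('top0.png',*p,0))
c=np.load('pics/top0.png.npz');print(c['K'],c['T'].round(3))
```

```text
[-28.7  31.5   0. ]
[ 433.  -360.5    0. ]
[[460.4822976    0.         318.01692992]
 [  0.         460.4822976  187.93905768]
 [  0.           0.           1.        ]] [[ 1.800000e-02 -9.980000e-01  5.300000e-02  4.272050e+02]
 [-1.000000e+00 -1.900000e-02 -4.000000e-03  5.342300e+01]
 [ 5.000000e-03 -5.300000e-02 -9.990000e-01  1.451864e+03]
 [ 0.000000e+00  0.000000e+00  0.000000e+00  1.000000e+00]]
```

View pics/c1.png

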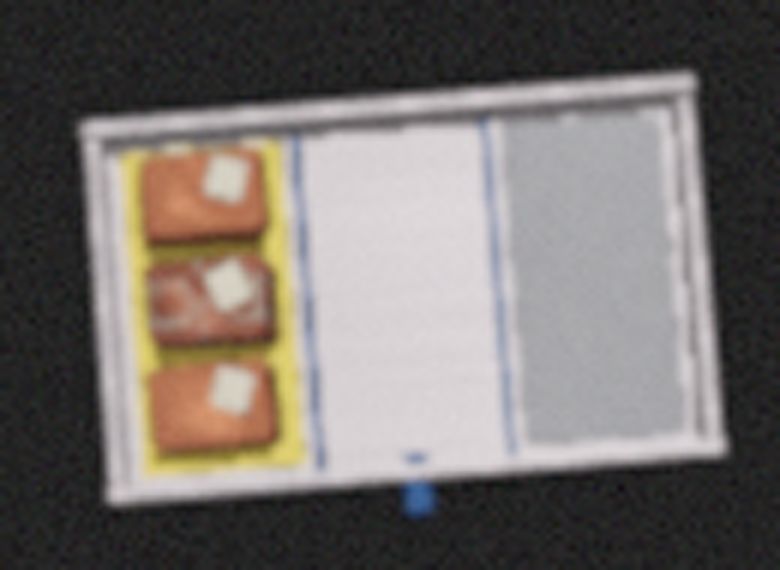

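View pics/c2.png

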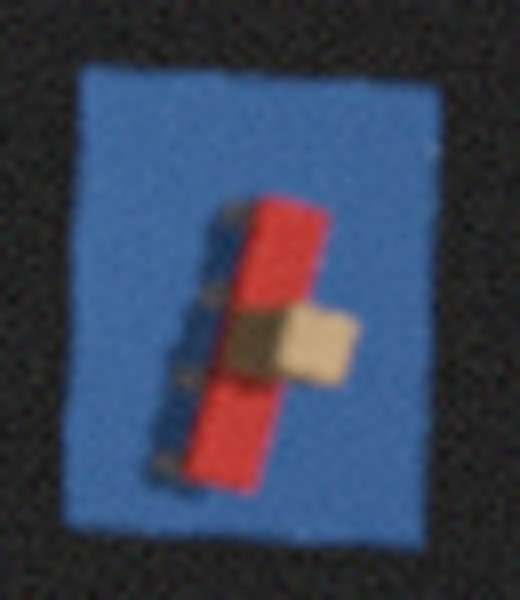

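Run:
```python
from h import *
f='top0.png'
C=[np.array(px2w(f,245+u/6,125+v/6,52)) for u,v in [(80,122),(695,73),(728,453),(108,502)]]
print('tray',C,np.mean(C,0)); 
e=lambda a,b:(np.linalg.norm(C[a]-C[b]).round(1),np.degrees(np.arctan2(*(C[b]-C[a])[[1,0]])).round(2))
print(e(0,1),e(3,2),e(3,0),e(2,1))
for n,l in [('l1',[(296,135),(322,468)]),('l2',[(486,122),(513,453)])]:
  print(n,[px2w(f,245+u/6,125+v/6,6) for u,v in l])
print('chunks',[px2w(f,245+u/6,125+v/6,78) for u,v in [(205,193),(210,300),(215,402)]])
print('handle',px2w(f,415+319/8,170+345/8,136))
B=[np.array(px2w(f,415+u/8,170+v/8,64)) for u,v in [(258,196),(330,210),(258,492),(185,478)]]
print('beam',B,np.mean(B,0));d=B[0]+B[1]-B[2]-B[3];print(np.degrees(np.arctan2(d[1],d[0])),np.linalg.norm(d)/2)
M=[np.array(px2w(f,415+u/8,170+v/8,4)) for u,v in [(80,66),(441,87),(424,548),(64,527)]];print('mat',M,np.mean(M,0))
for n,u,v,z in [('beaker',200,215,110),('can',183,141,80),('jar',448,119,90)]:print(n,px2w(f,u,v,z))
from scipy.spatial.transform import Rotation as R
print(R.from_euler('xyz',ctrl.read_state()['tool_rot']).as_matrix().round(4))
```

```text
tray [array([628.8, 232.6,  52. ]), array([660. , -80.6,  52. ]), array([466.3, -99.9,  52. ]), array([435.7, 213.5,  52. ])] [547.7  66.4  52. ]
(np.float64(314.8), np.float64(-84.31)) (np.float64(314.9), np.float64(-84.42)) (np.float64(194.0), np.float64(5.65)) (np.float64(194.7), np.float64(5.69))
l1 [array([630.7, 124.7,   6. ]), array([455.8, 107.4,   6. ])]
l2 [array([639.5,  24.8,   6. ]), array([465.5,   7.6,   6. ])]
chunks [array([590.6, 165.9,  78. ]), array([537. , 162.2,  78. ]), array([486.2, 158.6,  78. ])]
handle [ 432.5 -344.3  136. ]
beam [array([ 488.6, -342.9,   64. ]), array([ 483.8, -370.1,   64. ]), array([ 377.2, -343.2,   64. ]), array([ 382. , -315.7,   64. ])] [ 432.9   -342.975   64.   ]
-14.23841099856814 109.97846380087333
mat [array([ 541.3, -289.5,    4. ]), array([ 535.6, -432.1,    4. ]), array([ 354.4, -425.6,    4. ]), array([ 360. , -284.3,    4. ])] [ 447.825 -357.875    4.   ]
beaker [413.6 389.3 110. ]
can [633.5 454.8  80. ]
jar [ 713.4 -336.9   90. ]
[[-9.606e-01  2.781e-01 -4.000e-04]
 [ 2.781e-01  9.606e-01 -1.400e-03]
 [ 0.000e+00 -1.400e-03 -1.000e+00]]
```

Call:
servo_tool --commands '[-14.8,-8,0,-0.3,0,-14.8,-8,0,-0.3,0,-14.8,-8,0,-0.3,0,-14.8,-8,0,-0.3,0,-14.8,-8,0,-0.3,0,-14.8,-8,0,-0.3,0,-14.8,-8,0,-0.3,0,-14.8,-8,0,-0.3,0,-14.8,-8,0,-0.3,0,-14.8,-8,0,-0.3,0]'

```text
clock: 0.98
eef_pos: [478.7, 330.4, 231.2]
tool_rot: [-3.141, -0.0, 2.891]
force: [-0.2, 0.2, -1.4]
width: 85.5
```

```bash
cat >> h.py <<'E'
from scipy.spatial.transform import Rotation as R
TC=np.array([547.7,66.4]);TA=np.radians(5.67)
tx=np.array([np.cos(TA),np.sin(TA)]);ty=np.array([-np.sin(TA),np.cos(TA)])
def tray(x,y): return TC+x*tx+y*ty
def totray(p): d=np.array(p[:2])-TC; return np.array([d@tx,d@ty]).round(1)
def go(p,ang=None):
    "units to world TCP p; ang: world angle (deg) of tool y"
    s=ctrl.read_state();M=R.from_euler('xyz',s['tool_rot']).as_matrix()
    d=M.T@(np.array(p,float)-s['eef_pos'])/25
    a=np.degrees(np.arctan2(M[1,1],M[0,1]))
    tw=0 if ang is None else -(ang-a)/6
    print('t',round(s['clock'],2),'pos',s['eef_pos'].round(1),'yang',a.round(2),'w',round(s['width'],1),'F',s['force'].round(1),'tray',totray(s['eef_pos']),'| cmd',d.round(2),round(tw,2),'steps',round(np.linalg.norm(d)*25/41.7,1))
E
python3 -c "
from h import *
go([432.5,-344,240],75.8); print(ctrl.read_state()['qpos'].round(2))"
```

```text
t 0.98 pos [478.7 330.4 231.2] yang 75.66 w 85.5 F [-0.2  0.2 -1.4] tray [-42.5 269.5] | cmd [ -4.89 -26.59  -0.35] -0.02 steps 16.2
[-0.68  0.53  0.04  1.71 -0.02  0.9   0.69]
```

Call:
servo_tool --commands '[-2.9,-16,-0.3,0,0,-2.9,-16,-0.3,0,0,-2.9,-16,-0.3,0,0,-2.9,-16,-0.3,0,0,-2.9,-16,-0.3,0,0,-2.9,-16,-0.3,0,0,-2.9,-16,-0.3,0,0,-2.9,-16,-0.3,0,0,-2.9,-16,-0.3,0,0,-2.9,-16,-0.3,0,0]'

```text
clock: 1.82
eef_pos: [447.9, -77.0, 238.9]
tool_rot: [-3.141, 0.0, 2.888]
force: [-0.1, -0.5, -0.4]
width: 85.1
```

Call:
servo_tool --commands '[-2,-10.6,0,0,0,-2,-10.6,0,0,0,-2,-10.6,0,0,0,-2,-10.6,0,0,0,-2,-10.6,0,0,0,-2,-10.6,0,0,0,-2,-10.6,0,0,0,-2,-10.6,0,0,0,-2,-10.6,0,0,0]'

```text
clock: 2.57
eef_pos: [430.8, -343.5, 238.3]
tool_rot: [3.141, -0.001, 2.888]
force: [0.9, 0.5, 0.4]
width: 86.0
```

```bash
python3 -c "
from h import *
snap('wrist','w1.png')
go([432.5,-344,240],75.8); print(ctrl.read_state()['qpos'].round(2))
print(w2px('w1.png',[432.5,-344,136]))"
```

```text
t 2.62 pos [ 431.4 -341.8  238.3] yang 75.63 w 85.8 F [ 0.   0.3 -0.6] tray [-156.1 -394.7] | cmd [-0.07 -0.07 -0.07] -0.03 steps 0.1
[ 0.53  0.48  0.13  1.79 -0.08  0.88  2.02]
[320.7 195.7]
```

View pics/w1.png

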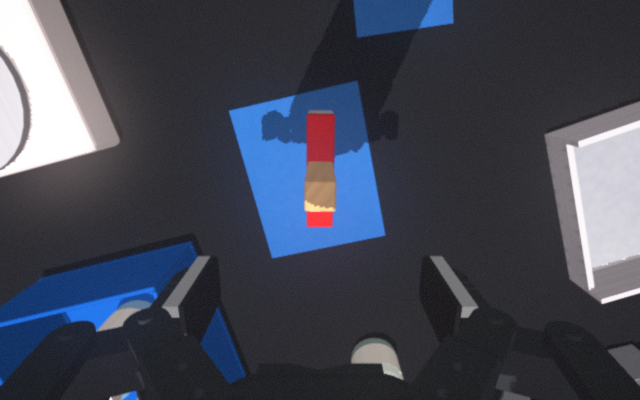

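Call:
servo_tool --commands '[0,0,5.65,0,0,0,0,5.65,0,0,0,0,5.65,0,0,0,0,5.65,0,0,0,0,5.65,0,0.5,0,0,5.65,0,1,0,0,5.65,0,1,0,0,5.65,0,1,0,0,5.65,0,1,0,0,5.65,0,1]'

```text
clock: 3.45
eef_pos: [432.7, -343.4, 99.4]
tool_rot: [-3.14, 0.003, 2.891]
force: [0.6, -0.4, 7.1]
width: 23.3
```

```bash
python3 -c "
from h import *
go([432.5,-344,200],75.8)"
```

```text
t 3.45 pos [ 432.7 -343.4   99.4] yang 75.65 w 23.3 F [ 0.6 -0.4  7.1] tray [-154.9 -396.4] | cmd [-0.01 -0.03 -4.02] -0.03 steps 2.4
```

Call:
servo_tool --commands '[0,0,0,0,1,0,0,0,0,1,0,0,-4.8,-2,1,0,0,-4.8,-3.3,1,0,0,-4.8,-3.3,1,0,0,-4.8,-3.3,1,0,0,-4.8,-3.3,1]'

```text
clock: 4.03
eef_pos: [432.6, -343.4, 220.1]
tool_rot: [-3.138, 0.004, -3.047]
force: [-0.1, -0.3, -2.1]
width: 23.3
```

```bash
python3 -c "
from h import *
p=tray(30,178);print(p)
go([*p,215],95.67);snap('side','s1.png')
i=cv2.imread('pics/s1.png');cv2.imwrite('pics/s1c.png',cv2.resize(i[220:400,240:500],None,fx=3,fy=3))
s=ctrl.read_state()['eef_pos']
for dz in (90,95,100): print(w2px('s1.png',s-[0,0,dz]))"
```

```text
[559.96704984 246.49308562]
t 4.03 pos [ 432.6 -343.4  220.1] yang 95.39 w 23.3 F [-0.1 -0.3 -2.1] tray [-155.  -396.4] | cmd [-7.29 23.01  0.16] -0.05 steps 14.5
[354.1 328.3]
[353.9 329.6]
[353.7 331. ]
```

View pics/s1c.png

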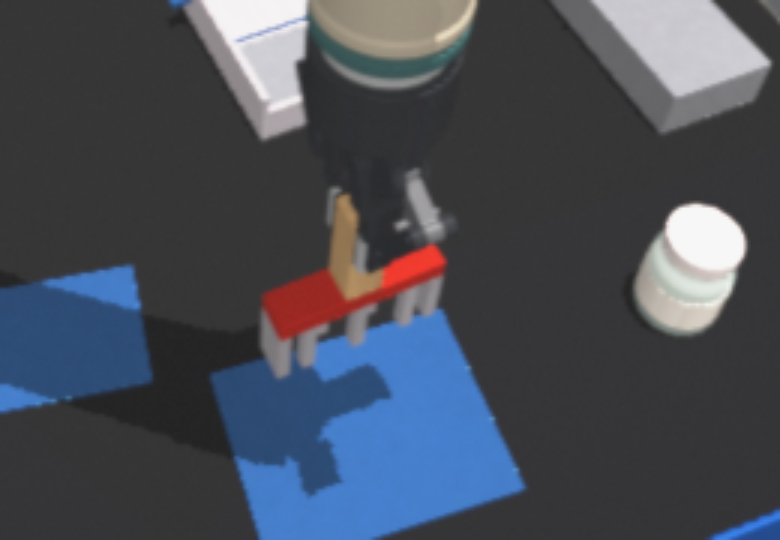

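Call:
servo_tool --commands '[-5,15.5,-0.6,0,1,-5,15.5,-0.6,0,1,-5,15.5,-0.6,0,1,-5,15.5,-0.6,0,1,-5,15.5,-0.6,0,1,-5,15.5,-0.6,0,1,-5,15.5,-0.6,0,1,-5,15.5,-0.6,0,1,-5,15.5,-0.6,0,1,-5,15.5,-0.6,0,1]'

```text
clock: 4.92
eef_pos: [517.9, 59.1, 230.7]
tool_rot: [3.14, -0.004, -3.044]
force: [0.1, -0.6, -2.5]
width: 23.4
```

```bash
python3 -c "
from h import *
p=tray(30,165);go([*p,225],95.67)"
```

```text
t 4.92 pos [517.9  59.1 230.7] yang 95.57 w 23.4 F [ 0.1 -0.6 -2.5] tray [-30.4  -4.3] | cmd [-2.4   6.78  0.23] -0.02 steps 4.3
```

Call:
servo_tool --commands '[-2.4,6.8,0,0,1,-2.4,6.8,0,0,1,-2.4,6.8,0,0,1,-2.4,6.8,0,0,1,-2.4,6.8,0,0,1,-2.4,6.8,0,0,1,-2.4,6.8,3.5,0,1,-2.4,6.8,3.5,0,1,-2.4,6.8,3.5,0,1,-2.4,6.8,3.5,0,1]'

```text
clock: 5.75
eef_pos: [559.5, 227.7, 141.3]
tool_rot: [-3.138, -0.009, -3.048]
force: [0.3, -0.6, -1.6]
width: 23.6
```

```bash
python3 -c "
from h import *
p=tray(30,70);go([*p,142],95.67)
for n in ('side','top'):snap(n,n+'2.png')
i=cv2.imread('pics/side2.png');cv2.imwrite('pics/s2c.png',cv2.resize(i[100:280,240:440],None,fx=4,fy=4)[:600])
i=cv2.imread('pics/top2.png');cv2.imwrite('pics/t2c.png',cv2.resize(i[125:220,245:375],None,fx=6,fy=6))"
```

```text
t 5.75 pos [559.5 227.7 141.3] yang 95.39 w 23.6 F [ 0.3 -0.6 -1.6] tray [ 27.7 159.4] | cmd [-0.11 -3.57 -0.01] -0.05 steps 2.1
```

View pics/s2c.png

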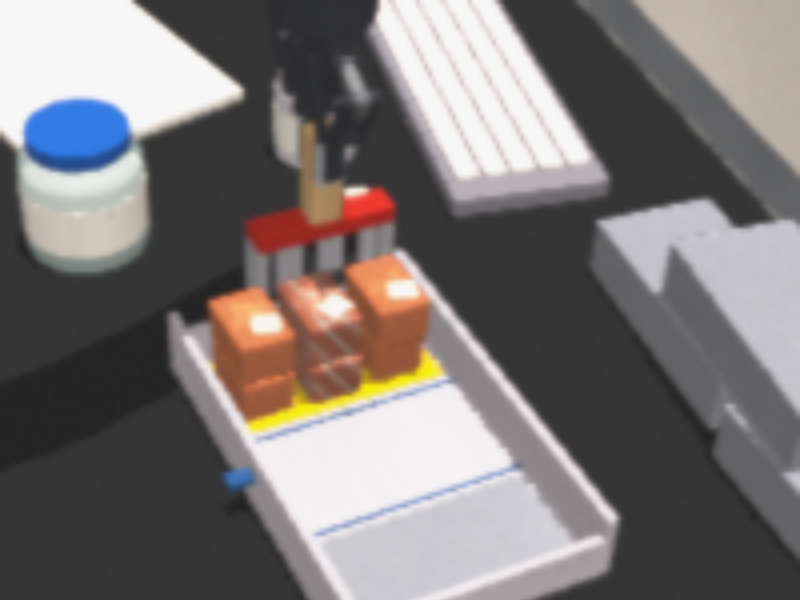

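View pics/t2c.png

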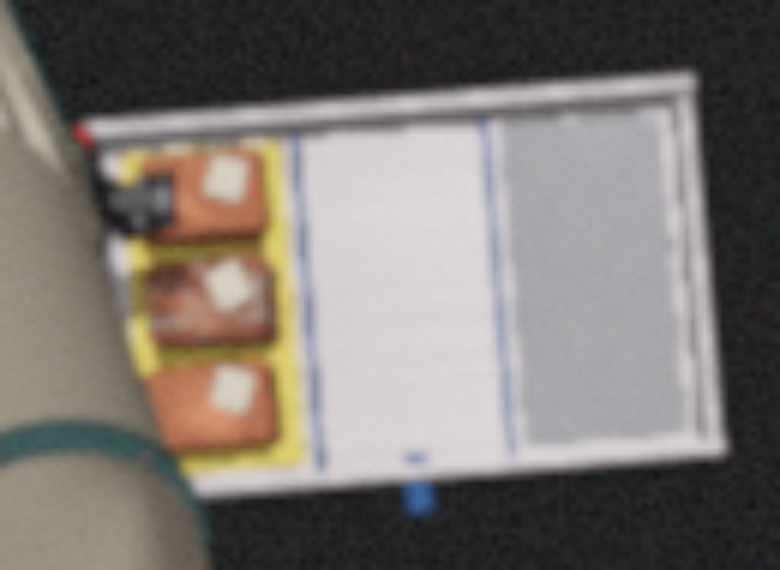

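Call:
servo_tool --commands '[-0.1,-0.5,0,0,1,-0.1,-0.9,0,0,1,-0.1,-1.3,0,0,1,-0.1,-1.7,0,0,1,-0.1,-2.1,0,0,1,-0.1,-3.6,0,0,1,-0.1,-5.2,0,0,1,-0.1,-5.4,0,0,1,-0.1,-5.4,0,0,1]'

```text
clock: 6.6
eef_pos: [579.5, 88.0, 145.5]
tool_rot: [-3.137, 0.001, -3.055]
force: [-1.1, -0.1, -2.4]
width: 23.3
```

```bash
python3 -c "
from h import *
p=tray(30,50);go([*p,142],95.67)
for n in ('side','top'):snap(n,n+'3.png')
i=cv2.imread('pics/side3.png');cv2.imwrite('pics/s3c.png',cv2.resize(i[130:280,250:450],None,fx=4,fy=4)[:600])
i=cv2.imread('pics/top3.png');cv2.imwrite('pics/t3c.png',cv2.resize(i[125:220,245:375],None,fx=6,fy=6))"
```

```text
t 6.6 pos [579.5  88.  145.5] yang 94.94 w 23.3 F [-1.1 -0.1 -2.4] tray [33.7 18.4] | cmd [0.17 1.26 0.13] -0.12 steps 0.8
```

View pics/s3c.png

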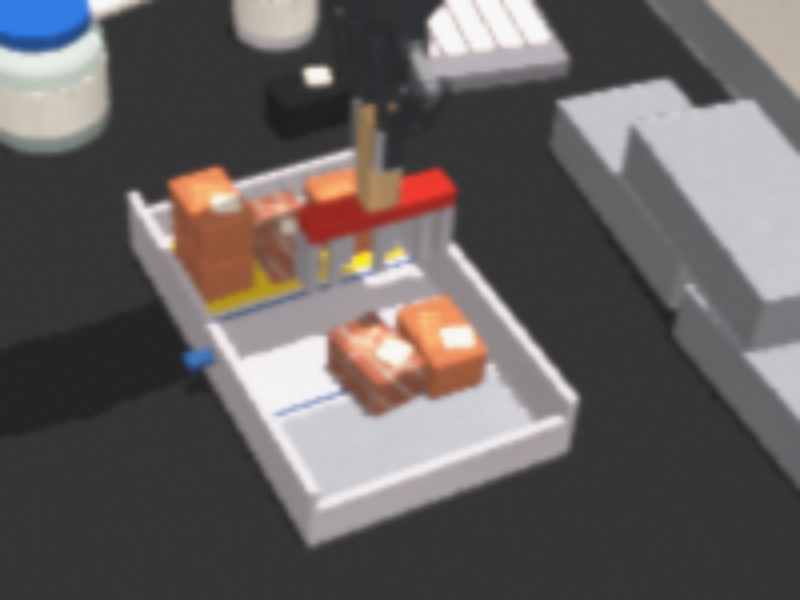

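View pics/t3c.png

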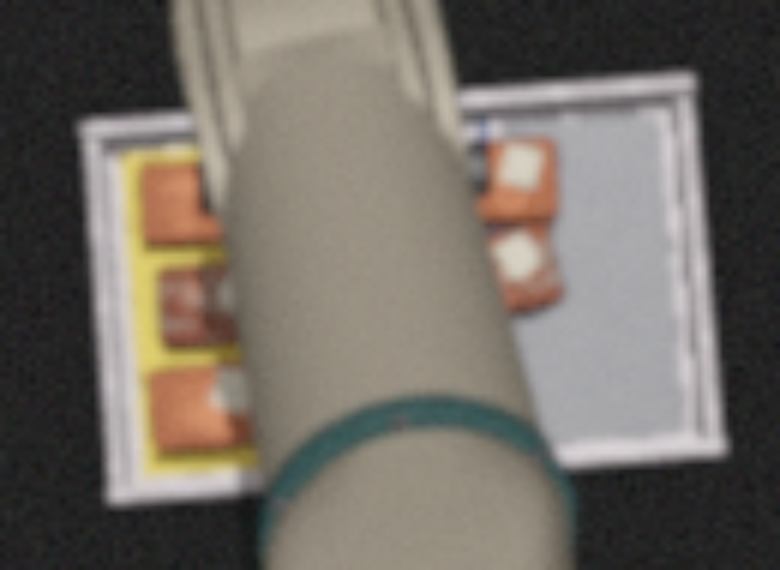

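Call:
servo_tool --commands '[0.3,0,0,-0.1,1,0.3,0,0,-0.1,1,0.3,0,1,-0.1,1,0.3,0,1.5,-0.1,1,0.3,0,1.5,-0.1,1]'

```text
clock: 7.12
eef_pos: [568.3, 96.0, 105.2]
tool_rot: [-3.141, -0.005, -3.034]
force: [-0.1, -0.1, -2.4]
width: 23.7
```

```bash
python3 -c "
from h import *
p=tray(28,-58);go([*p,104],95.67)
f='top3.png'
print([totray(px2w(f,245+u/6,125+v/6,42)) for u,v in ((558,140),(556,218),(563,297))])
"
```

```text
t 7.12 pos [568.3  96.  105.2] yang 96.18 w 23.7 F [-0.1 -0.1 -2.4] tray [23.4 27.4] | cmd [-0.15 -3.42  0.05] 0.09 steps 2.1
[array([ 69.8, -85.3]), array([ 29.8, -81. ]), array([-11. , -81.2])]
```

Call:
servo_tool --commands '[-0.1,-0.8,0,0.1,1,-0.1,-1.3,0,0.1,1,-0.1,-1.8,0,0.1,1,-0.1,-2.3,0,0.1,1,-0.1,-2.8,0,0.1,1,-0.1,-3.2,0,0.1,1,-0.1,-3.4,0,0.1,1,-0.1,-3.4,0,0.1,1,-0.1,-3.0,-1,0.1,1,-0.1,-2.5,-3,0.1,1]'

```text
clock: 7.95
eef_pos: [576.4, 30.2, 169.7]
tool_rot: [-3.141, -0.01, -3.048]
force: [0.5, 0.7, -2.9]
width: 23.5
```

```bash
python3 -c "
from h import *
p=tray(-30,160);go([*p,225],95.67)
for n in ('side',):snap(n,n+'4.png')
i=cv2.imread('pics/side4.png');cv2.imwrite('pics/s4c.png',cv2.resize(i[130:280,250:450],None,fx=4,fy=4)[:600])"
```

```text
t 7.95 pos [576.4  30.2 169.7] yang 95.38 w 23.5 F [ 0.5  0.7 -2.9] tray [ 25.  -38.9] | cmd [ 2.26  7.94 -2.19] -0.05 steps 5.1
```

View pics/s4c.png

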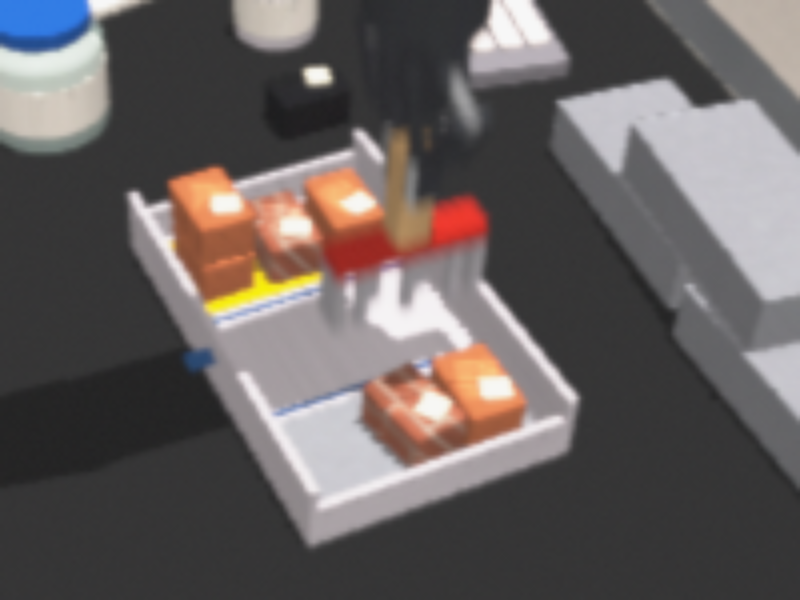

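Call:
servo_tool --commands '[0,0,-2.3,0,1,1,3,-2.3,0,1,2.2,7.9,-2.3,0,1,2.2,7.9,-2.3,0,1,2.2,7.9,-2.3,0,1,2.2,7.9,-2.3,0,1,2.2,7.9,-2.3,0,1,2.2,7.9,-2.3,0,1,2.2,7.9,0,0,1,2.2,7.9,0,0,1]'

```text
clock: 8.83
eef_pos: [505.7, 220.9, 170.6]
tool_rot: [-3.14, -0.002, -3.047]
force: [-1.0, -0.6, -2.5]
width: 23.4
```

```bash
python3 -c "
from h import *
p=tray(-29,158);go([*p,142],95.67)
for n in ('side',):snap(n,n+'5.png')
i=cv2.imread('pics/side5.png');cv2.imwrite('pics/s5c.png',cv2.resize(i[130:280,250:450],None,fx=4,fy=4)[:600])"
```

```text
t 8.83 pos [505.7 220.9 170.6] yang 95.44 w 23.4 F [-1.  -0.6 -2.5] tray [-26.5 157.9] | cmd [0.1  0.   1.15] -0.04 steps 0.7
```

View pics/s5c.png

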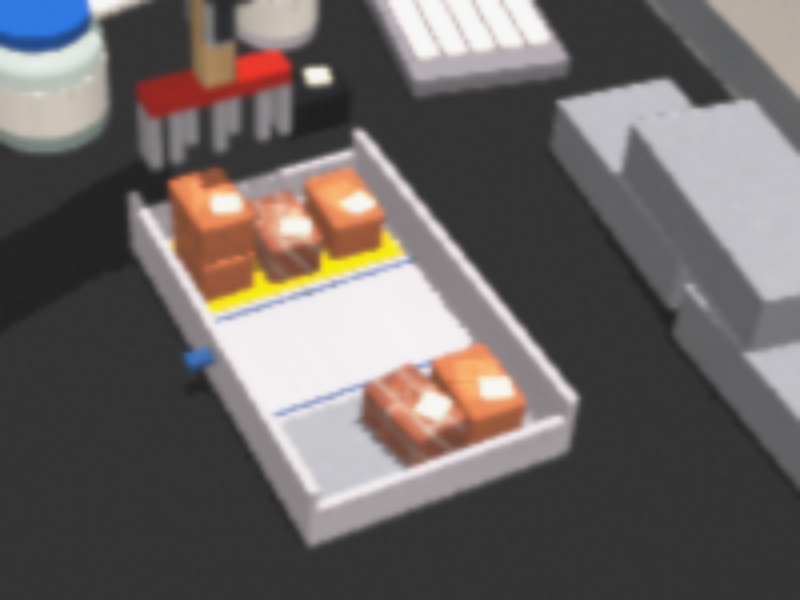

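Call:
servo_tool --commands '[0.1,0,1.15,0,1,0.1,0,1.15,0,1,0.1,-0.6,1.15,0,1,0.1,-1.2,1.15,0,1,0.1,-1.8,1.15,0,1,0.1,-2.4,1.15,0,1,0.1,-3.0,1.15,0,1,0.1,-3.6,1.15,0,1,0.1,-4.1,1.15,0,1,0.1,-4.1,1.15,0,1]'

```text
clock: 9.72
eef_pos: [515.2, 116.3, 145.6]
tool_rot: [-3.14, 0.002, -3.051]
force: [-0.2, 0.2, -1.1]
width: 23.4
```

```bash
python3 -c "
from h import *
p=tray(-29,30);go([*p,142],95.67)
for n in ('side',):snap(n,n+'6.png')
i=cv2.imread('pics/side6.png');cv2.imwrite('pics/s6c.png',cv2.resize(i[130:280,250:450],None,fx=4,fy=4)[:600])"
```

```text
t 9.72 pos [515.2 116.3 145.6] yang 95.18 w 23.4 F [-0.2  0.2 -1.1] tray [-27.4  52.9] | cmd [ 0.06 -0.92  0.15] -0.08 steps 0.6
```

View pics/s6c.png

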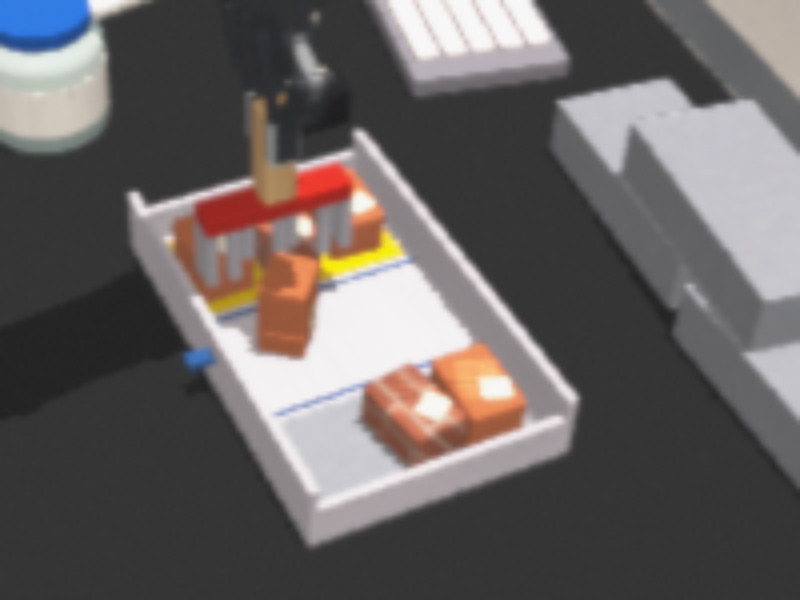

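Call:
servo_tool --commands '[0,-0.6,0.1,0,1,0,-1.4,0.1,0,1,0,-1.8,0.1,0,1,0,-1.8,0.1,0,1,0,-1.8,0.1,0,1]'

```text
clock: 10.18
eef_pos: [517.9, 75.7, 141.8]
tool_rot: [3.141, -0.0, -3.047]
force: [0.3, 0.3, -2.5]
width: 23.1
```

```bash
python3 -c "
from h import *
p=tray(-29,30);go([*p,142],95.67)
for n in ('side',):snap(n,n+'7.png')
i=cv2.imread('pics/side7.png');cv2.imwrite('pics/s7c.png',cv2.resize(i[130:280,250:450],None,fx=4,fy=4)[:600])"
```

```text
t 10.18 pos [517.9  75.7 141.8] yang 95.41 w 23.1 F [ 0.3  0.3 -2.5] tray [-28.7  12.2] | cmd [ 0.01  0.71 -0.01] -0.04 steps 0.4
```

View pics/s7c.png

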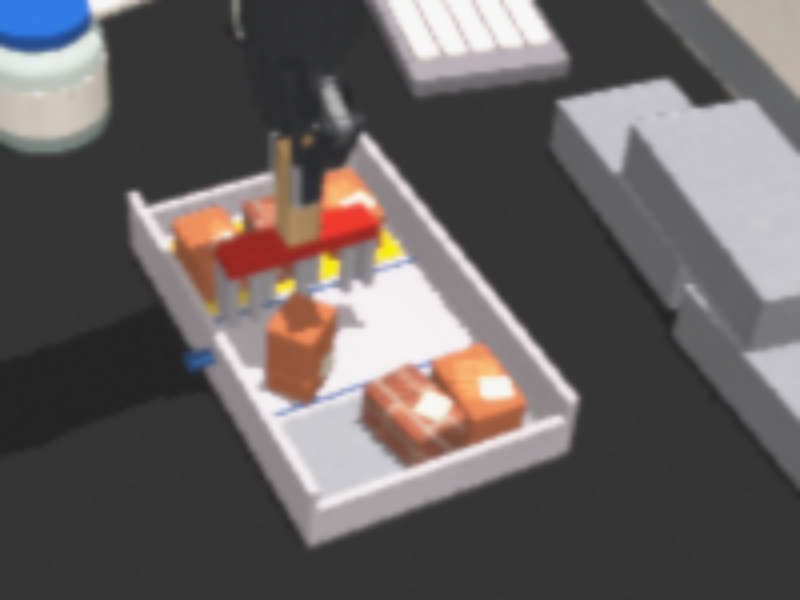

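Call:
servo_tool --commands '[0,0.6,-2,0,1,0,2.4,-3.5,0,1,0,4,-3.5,0,1,0,6,-3.5,0,1,0,6.4,-3.5,0,1,0,6.4,-3.5,0,1]'

```text
clock: 10.73
eef_pos: [499.9, 247.8, 230.5]
tool_rot: [3.132, 0.002, -3.032]
force: [-0.1, 1.2, -2.5]
width: 23.4
```

```bash
python3 -c "
from h import *
p=tray(-29,30);go([*p,142],95.67)
for n in ('side','top'):snap(n,n+'8.png')
i=cv2.imread('pics/side8.png');cv2.imwrite('pics/s8c.png',cv2.resize(i[155:265,275:405],None,fx=6,fy=6,interpolation=cv2.INTER_CUBIC)[:600])
i=cv2.imread('pics/top8.png');cv2.imwrite('pics/t8c.png',cv2.resize(i[125:220,245:375],None,fx=6,fy=6))"
```

```text
t 10.73 pos [499.9 247.8 230.5] yang 96.28 w 23.4 F [-0.1  1.2 -2.5] tray [-29.6 185.2] | cmd [ 0.05 -6.24  3.48] 0.1 steps 4.3
```

View pics/s8c.png

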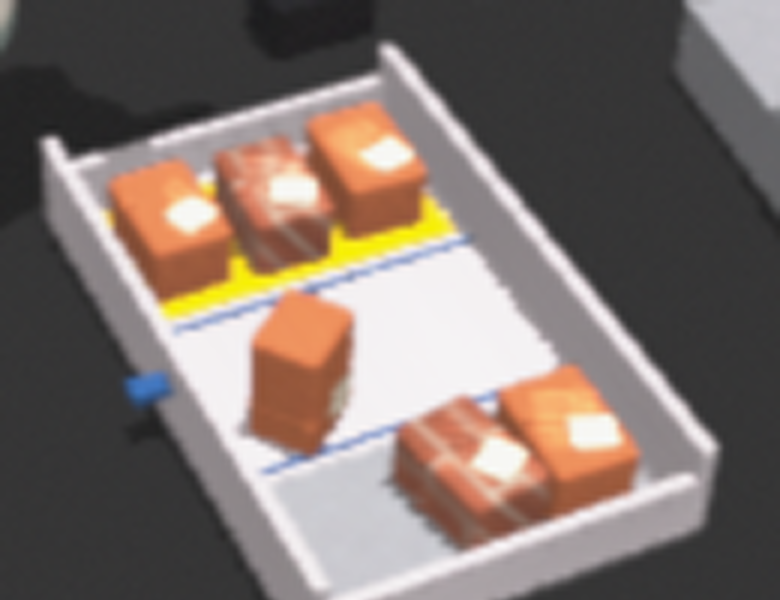

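View pics/t8c.png

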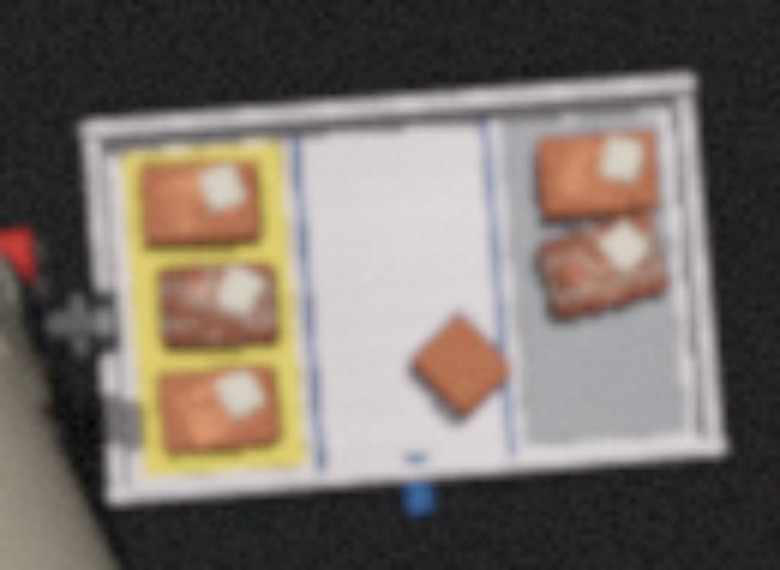

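```bash
python3 -c "
from h import *
f='top8.png'
print('stand', totray(px2w(f,245+460/6,125+367/6,68)))
for u,v in [(200,203),(219,305),(219,408),(597,175),(603,268)]: print(totray(px2w(f,245+u/6,125+v/6,42)))
b=px2w('side8.png',275+312/6,155+455/6,6);print('base',totray(b),(w2px('side8.png',[b[0],b[1],68])-[275,155])*6)
T=[px2w(f,245+u/6,125+v/6,68) for u,v in [(458,312),(510,368),(462,418),(412,367)]];print([totray(t) for t in T])
print([((w2px('side8.png',[t[0],t[1],z])-[275,155])*6).round() for t in T for z in (68,6)])
"
```

```text
stand [-43.9 -25.3]
[ 52.1 100.2]
[-1.  94.6]
[-53.5  98.6]
[  50.2 -103.8]
[   2.3 -102.8]
base [-45.6 -50.4] [315.  358.8]
[array([-16.3, -26.5]), array([-46.5, -50.3]), array([-69.5, -24.2]), array([-42. ,  -1.3])]
[array([351., 305.]), array([347., 401.]), array([313., 359.]), array([310., 455.]), array([241., 337.]), array([241., 433.]), array([275., 286.]), array([274., 382.])]
```

```bash
python3 -c "
from h import *
go([440,-348,230],75.8)"
```

```text
t 10.83 pos [501.1 238.4 229.2] yang 95.85 w 23.7 F [ 0.4 -0.9 -3. ] tray [-29.3 175.7] | cmd [  4.82 -23.08  -0.06] 3.34 steps 14.1
```

Call:
servo_tool --commands '[3,-14.5,-0.3,0,1,3,-14.5,-0.3,0,1,3,-14.5,-0.3,0,1,3,-14.5,-0.3,0,1,3,-14.5,-0.3,0,1,3,-14.5,-0.3,0,1,3,-14.5,-0.3,0,1,3,-14.5,-0.3,0,1,3,-14.5,-0.3,0,1,3,-14.5,-0.3,0,1]'

```text
clock: 11.67
eef_pos: [459.9, -143.8, 236.8]
tool_rot: [-3.136, -0.002, -3.06]
force: [0.2, -0.6, -2.2]
width: 23.2
```

Call:
servo_tool --commands '[1.8,-8.6,0.3,1,1,1.8,-8.6,0.3,2,1,1.8,-8.6,0.3,3.3,1,1.8,-8.6,0.3,3.3,1,1.8,-8.6,0.3,3.3,1,1.8,-8.6,0.3,3.3,1,1.8,-8.6,0.3,3.3,1,1.8,-8.6,0.3,3.3,1,1.8,-8.6,0.3,3.3,1]'

```text
clock: 12.42
eef_pos: [438.1, -350.2, 228.8]
tool_rot: [3.14, -0.001, 2.892]
force: [0.0, -0.1, -2.0]
width: 23.3
```

```bash
python3 -c "
from h import *
go([440,-348,110],75.8)"
```

```text
t 12.42 pos [ 438.1 -350.2  228.8] yang 75.7 w 23.3 F [ 0.  -0.1 -2. ] tray [-150.2 -403.7] | cmd [-0.06  0.09  4.75] -0.02 steps 2.9
```

Lower to about 105, then slowly onto the mat.

Call:
servo_tool --commands '[0,0,2,0,1,0,0,3.5,0,1,0,0,4.6,0,1,0,0,4.9,0,1,0,0,4.9,0,1,0,0,5.0,0,1]'

```text
clock: 12.92
eef_pos: [439.6, -351.6, 105.6]
tool_rot: [-3.141, 0.002, 2.893]
force: [0.7, 0.5, -1.8]
width: 23.4
```

Call:
servo_tool --commands '[0,0,0.08,0,1,0,0,0.15,0,1,0,0,0.15,0,1]'

```text
clock: 13.17
eef_pos: [439.0, -352.2, 101.7]
tool_rot: [-3.141, 0.002, 2.891]
force: [-0.5, -0.2, -2.9]
width: 23.3
```

Call:
servo_tool --commands '[0,0,0.06,0,1,0,0,0.1,0,1,0,0,0.1,0,1]'

```text
clock: 13.42
eef_pos: [438.7, -352.3, 99.5]
tool_rot: [-3.141, 0.002, 2.891]
force: [-1.0, 0.8, 7.3]
width: 23.3
```

Call:
servo_tool --commands '[0,0,0,0,0.6,0,0,0,0,0.3,0,0,0,0,0,0,0,0,0,0,0,0,0,0,0,0,0,0,0,0]'

```text
clock: 13.92
eef_pos: [438.2, -351.8, 97.9]
tool_rot: [3.142, -0.0, 2.891]
force: [0.6, -0.5, -0.2]
width: 85.4
```

Call:
servo_tool --commands '[0,0,-1,0,0,0,0,-2.5,0,0,0,0,-4,0,0,0,0,-5.5,0,0,0,0,-6.5,0,0,0,4,-6.5,0,0,0,8,-6.5,0,0,0,8,-6.5,0,0,0,8,-6.5,0,0,0,8,-6.5,0,0]'

```text
clock: 14.75
eef_pos: [488.2, -154.5, 260.6]
tool_rot: [3.14, 0.0, 2.893]
force: [0.2, 0.5, -0.3]
width: 85.2
```

```bash
python3 -c "
from h import *
go([440,-348,110],75.8)
for n in ('side','top'):snap(n,n+'9.png')"
```

```text
t 14.75 pos [ 488.2 -154.5  260.6] yang 75.77 w 85.2 F [ 0.2  0.5 -0.3] tray [ -81.1 -213.9] | cmd [-0.04 -7.98  6.01] -0.01 steps 6.0
```

View pics/side9.png

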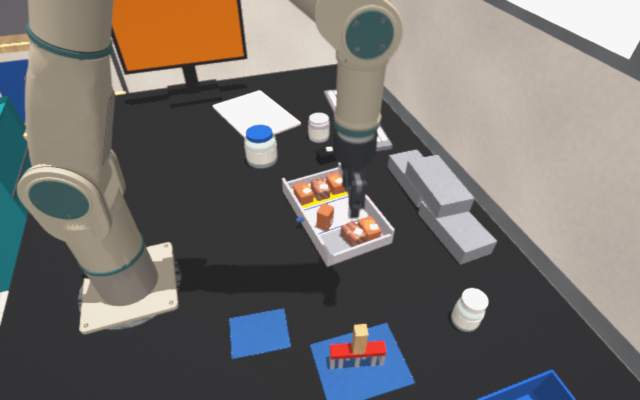

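View pics/top9.png

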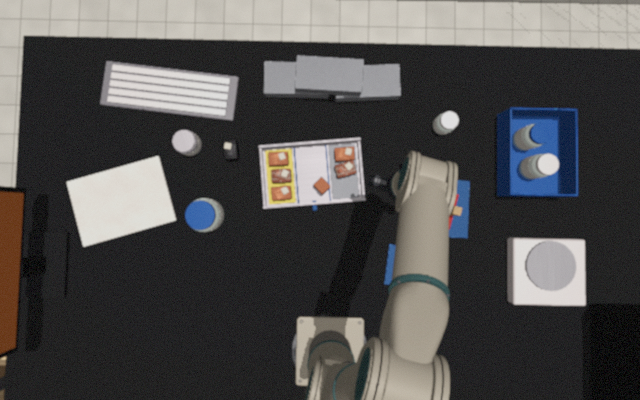

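Call:
servo_tool --commands '[0,0,0,0,0,0,0,0,0,0,0,0,0,0,0,0,0,0,0,0]'

```text
clock: 15.18
eef_pos: [487.3, -159.7, 260.4]
tool_rot: [-3.141, -0.0, 2.888]
force: [0.5, 0.1, 0.3]
width: 85.7
```

```bash
python3 -c "
from h import *
print(ctrl.read_state()['qd'].round(3)); print(ctrl.finish_job())"
```

```text
[ 0.001 -0.001 -0.006  0.001 -0.001 -0.002 -0.002]
the job is handed in; nothing more can be done
None
```

I raked the top three chunks off the heap. Two went to the far bay and one to the middle bay, and the bottom three stayed in the heap bay. I then stood the rake back on its blue mat and handed the job in at about 15 s; no verdict was reported.

- **Chunk positions:** In the last measured pictures the chunks lie at tray y of about +95 to +100 (three), -25 (one) and -103 (two). All six are on the tray floor and none is on top of another.
- **Narrow margin:** The chunk in the middle bay stands on end instead of lying flat. By its 62 mm length its centre is about 31 mm above the floor, under the 34 mm limit by only 3 mm. I left it because toppling it could have made it lean on a wall or another chunk.
- **Rake and surroundings:** The rake stands upright and released on the larger mat, and the jars and can look unmoved. I saw no gripper contact with a chunk, and the arm was clear and at rest when I handed in.

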